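# Free the ratchet and bring the book press down

## Robot

A 6-joint arm with a two-finger parallel gripper is mounted at the origin on the work surface. World frame = base frame: x ahead of the robot, y to its left, z up, the work surface at z = 0. Lengths are in m, angles in degrees, forces in N, time in s.
With the tool pointing down it reaches from about 0.35 to 0.875 m from the base axis. Payload 4.2 kg.
Tool frame: the origin (TCP) lies at the very end of the fingers, on their centre line; the grasp point (between the pads) lies 19 mm behind it (r.grip_point_offset is the distance from the TCP to the grasp point, in m); z points along the fingers, y is the line along which they close (so a half turn about z gives the same grasp; the last joint's range is limited). The gripper opens to 87 mm and grips with 3 to 60 N. Pads are 19 mm wide; open, the fingers measure 117 mm over their backs; the gripper's body (75 mm by 190 mm) begins 51 mm behind the grasp point.
Start: joints at [85.176, 22.042, 0.453, 0, -68.411, -14.817], TCP at [0.21, 0.589, 0.185] pointing down, gripper open.
Joint ranges: [-179.83, 179.83], [-69.29, 118.12], [-61.27, 80.66], [-181.25, 117.63], [-171.15, -9.14], [-177.46, 177.46]. Speed limits (degrees/s): [159.86, 159.86, 180, 180, 180, 180].

## Interface

Orientations are given as a 3x3 rotation matrix whose columns are the frame's x, y, z axes.
In Python, from station import r, cams gives the robot as it stands. The module is installed in compiled form; this text tells all that it offers.
- The arm moves only by the shell command python3 -m handwheel 'ROWS'. ROWS is JSON, a list that holds one entry, the list of rows, each a list of 7 numbers: the turn, a rotation vector about the tool's x, y, z in units of 6 degrees (1.0 is 6 degrees), then the shift along the tool's x, y, z in m, then the finger opening in m, from 0 to 0.087. In form: [[[ax, ay, az, x, y, z, jaw], ...]]. A call has 1 to 12 rows; each row shifts and turns the commanded pose from where the row before left it, along the tool's axes as they then stand; what a row does not reach is not made up. A row lasts 1/10 s, in which the tool goes at most 50 mm and 8.59 degrees, less where a joint would pass 70% of its speed; a pose out of reach is approached as far as the arm can. A call with a gripper value outside its range is refused whole. The fingers move at their own pace and stop on an object; the grip force is fixed at half the most. Time passes only in rows, so rows that do not move let the fingers close. It gives the time, the measured TCP pose, the force, the opening and the grip force at its end, in the units of the state.
- r.sense(): the state, without advancing time (a new reading comes with each control period).
- cams.capture(name): name is "scene" or "top" or "wrist"; returns the picture (480x640x3 uint8, red, green, blue); there is no depth.
- cams.get_calibration(name): a dict with "camera_matrix" (3x3 intrinsics, pixels), "rvec" (rotation vector, rad) and "tvec" (3), from world to camera coordinates, as OpenCV has them; the wrist camera has in their place "T_tool_cam" (4x4, takes a point from camera to tool coordinates, whose origin is the TCP and whose axes are the flange's). Camera axes: x right, y down, z forward; pixel columns grow to the right and rows downward; lengths in m; the calibration is good to about 2 mm. A picture is of the moment at which its call begins: read the wrist's pose just before it. get_calibration takes no time and is no camera call.
- r.finish_job(): hands the job in; it is judged then, once.
The state is a dict: "time_s": time; "joints": joint angles; "joint_velocities": joint speeds; "effort": joint torques, N m; "tcp_pos": TCP position; "ee_rot": TCP orientation; "wrist_force": force on the tool from outside, world axes, zero at the start; "moment": the same for the moment, N m; "gripper_width": opening from 0.0 (shut) to 1.0 (fully open); "gripper_force": force on a finger pad.
Only numpy, scipy, OpenCV 4.12 (cv2) and the standard library are available. Lean on these libraries where they do the work, as an engineer would, in place of code of your own. Each camera call takes 0.05 s, during which the arm holds its last target. There are 200 camera calls.

## Task

The small ratchet press on the bench stands open over a closed book. Press the pawl's tab down to free the ratchet and leave it free, then push the press's arm down with the fingertips, past its teeth, until the foot rests on the book, and move clear. Only touch and push: nothing is picked up, the book stays in its place, and the other things on the bench are left alone.

Things in the scene. Friction and masses are not known exactly. Their poses are not given: they have to be found in the camera images.
- press: Grey steel base of the bench book press, 310 x 110 x 12 mm, bolted down; origin: centre of its underside, on the bench. x runs along its length: the arm reaches towards its -x end, the pawl's tab lies at its +x end; z up. Place and yaw vary. All of the press lies in its middle plane y = 0. Posts: the arm's at x = 35 mm, 100 mm high; the pawl's at x = 90 mm, 130 mm high.
- lever_hinge (a point): Fixed point on the axis of the arm's hinge, at (35, 0, 85) mm in the press's frame; the axis runs along the press's y. A toothed wheel of radius 48 mm turns with the arm about it.
- press_arm (a joint): Angle of the arm, rad, growing as it goes down: 0 = fully raised, 0.75 rad above level towards the press's -x end; 0.75 = level, its foot resting on the book. Starts at 0.01 to 0.09. With the pawl engaged a tooth stops it at about 0.13. With the pawl free it stays where it is left (stiff hinge) and must be pushed: 4 to 6 N at the paddle moves it slowly.
- paddle (a point): Centre of the top face of the black paddle (48 mm along the arm, 54 wide, 14 thick) at the free end of the arm, a 16 mm square bar: 172 mm from the hinge along the arm, 8 mm above its middle line. About 208 mm above the bench when raised, 93 mm when down. Its x axis points along the arm to the hinge. The round rubber foot, 36 mm across, is under the bar, 95 mm from the hinge.
- pawl_hinge (a point): Fixed point on the axis of the pawl's hinge, at (90, 0, 119) mm in the press's frame; the axis runs along the press's y.
- pawl (a joint): Angle of the pawl, rad: 0 = its nose is engaged in the toothed wheel (start), 0.38 = tab fully down against its stop, nose lifted clear of the teeth. It is clear of the teeth from about 0.2. It stays where it is left; about 4 N down on the tab moves it.
- tab (a point): Centre of the top face of the pawl's tab, a bare steel plate with ribs, 36 mm along the press's x, 34 mm wide and 7 mm thick, 50 mm from the pawl's hinge on the press's +x side; its top is level and 144 mm above the bench at the start. Pressed fully down the point sinks 20 mm and shifts 6 mm towards the press's +x end. The space above and around it is free.
- book: Closed book in a brown cover, 100 x 140 x 36 mm, 0.45 kg, lying loose on the press's base under the arm's foot (underside 12 mm, top 48 mm above the bench); origin at the centre of its underside.
- jar: Glass jar with a metal lid, 54 mm across, 55 mm high, beside the press; bystander. Origin: centre of underside.
- weight: Brass weight with a knob, 52 mm across, 58 mm high, beside the press; bystander. Origin: centre of underside.
- blocks: Stack of sanding blocks, 75 x 40 x 42 mm, one body, beside the press; bystander. Origin: centre of underside.
- folder: White bone folder lying flat, 130 x 22 x 6 mm, beside the press; bystander. Origin: centre of underside.
- sprayer: Clear spray bottle with a black head, 60 mm across, 180 mm high, on the right of the bench; bystander. Origin: centre of underside.
- brushcup: Empty open cup, 70 mm across, 95 mm high, on the left of the bench; bystander. Origin: centre of underside.
- brush: Brush lying flat, about 0.2 m long, on the left of the bench; bystander.
Things that resemble listed ones, but are neither listed nor needed, are in the scene too. There is more than one size of the book; the job needs the smaller.

How it is judged (in metres and radians):
On the way, in this order (a step that is already met when the one before it is completed fails the run):
1. the pawl is pressed free (past 0.22 rad) while the arm is still up (below 0.25 rad) (value of joint pawl above 0.22 rad and value of joint press_arm below 0.25 rad), for 0.1 s.
2. the arm is pushed down until its foot rests on the book (past 0.72 rad), the pawl still free (value of joint press_arm above 0.72 rad and value of joint pawl above 0.2 rad), for 0.2 s.
At the end, for the whole second after the job is handed in: the arm is down on the book (joint past 0.72 of 0.75 rad, the foot within about 3 mm of resting flat) and at rest, the pawl is still free (past 0.2 rad), and the book lies within 20 mm of where it began (all of step 2 and velocity of joint press_arm below 0.05 rad/s and distance of book from where it was at the start of the episode below 0.02 m and linear speed of book below 0.02 m/s); the robot touches nothing.
It fails at once if the book is lifted, or shifted by more than 20 mm (distance of book from where it was at the start of the episode above 0.02 m).
It fails at once if a bystander is moved by more than 25 mm (distance of any of jar, weight, blocks, folder, sprayer, brushcup, brush from where it was at the start of the episode above 0.025 m).
It also fails if it takes over 38 s, if anything falls off the work surface, if the arm or the gripper's body presses on something with over 40 N, if the wrist force passes 120 N, or if a joint passes its speed limit or range.

## Working session

There is one attempt and no reset: what is moved stays moved. The work goes in short steps, Python scripts to look and compute and a shell command to move; the robot and the scene stay as the last step left them, time stands still between calls to the robot, and variables do not carry over. Pictures are saved under pics/ and viewed, at most 10 in all, crops included, and the job is handed in when it is done.

```bash
mkdir -p pics && python3 - <<'E'
from station import r,cams
import cv2,numpy as np
np.set_printoptions(precision=4,suppress=True)
for n in("scene","top"):
    cv2.imwrite(f"pics/{n}0.png",cams.capture(n)[:,:,::-1]); c=cams.get_calibration(n)
    R=cv2.Rodrigues(np.array(c["rvec"],float))[0]; print(n,c["camera_matrix"],-R.T@np.array(c["tvec"]).ravel(),R)
s=r.sense();print(s["time_s"],s["tcp_pos"],s["ee_rot"])
E
```

```text
scene [[438.2102   0.     322.2546]
 [  0.     438.2102 233.3742]
 [  0.       0.       1.    ]] [ 0.973  -0.4525  1.0391] [[ 0.7234  0.6903 -0.0099]
 [ 0.5678 -0.603  -0.5604]
 [-0.3928  0.3997 -0.8282]]
top [[444.2739   0.     310.5055]
 [  0.     444.2739 234.5089]
 [  0.       0.       1.    ]] [0.4672 0.0108 1.5604] [[-0.0044 -1.     -0.001 ]
 [-0.9991  0.0044 -0.042 ]
 [ 0.042   0.0008 -0.9991]]
0.1 [0.2099 0.5881 0.1841] [[ 0.9418 -0.3363 -0.0006]
 [-0.3363 -0.9418 -0.0019]
 [ 0.0001  0.002  -1.    ]]
```

View pics/scene0.png

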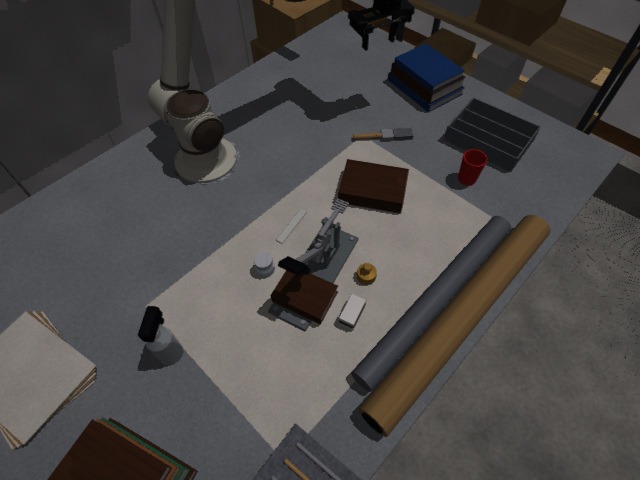

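View pics/top0.png

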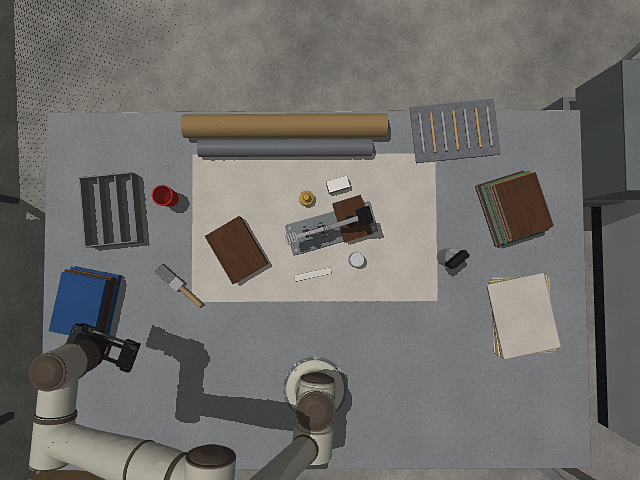

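The top view shows the press at about (330,230), with the ribbed tab at (291,237) and the black paddle at (364,216). There are two brown books: the one under the arm at (353,218) is the smaller, and the one at (237,250) is larger and lies away from the press. The job's book is the one under the arm. In the scene view the tab is at (340,207) and the paddle at (293,265). I'll confirm with one enlarged crop.

```bash
python3 - <<'E'
import cv2,numpy as np
t=cv2.imread("pics/top0.png")[180:290,200:390]; s=cv2.imread("pics/scene0.png")[190:340,250:390]
a=cv2.resize(t,None,fx=4,fy=4,interpolation=2)[:, :760]; b=cv2.resize(s,None,fx=4,fy=4,interpolation=2)
cv2.imwrite("pics/ct.png",a);cv2.imwrite("pics/cs.png",b)
E
```

```text
(no output)
```

View pics/ct.png

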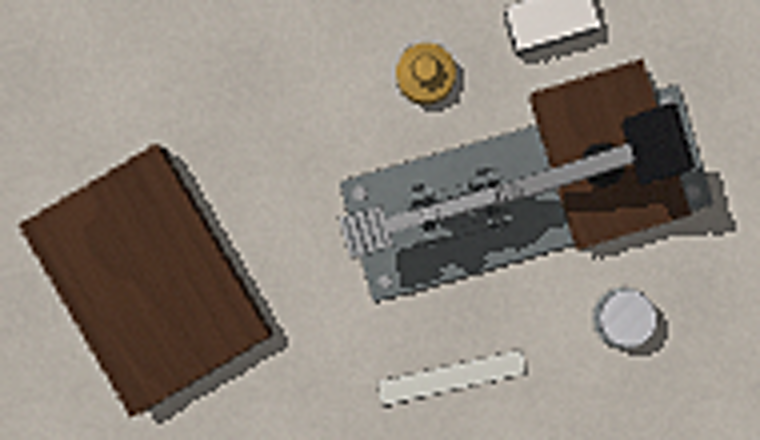

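View pics/cs.png

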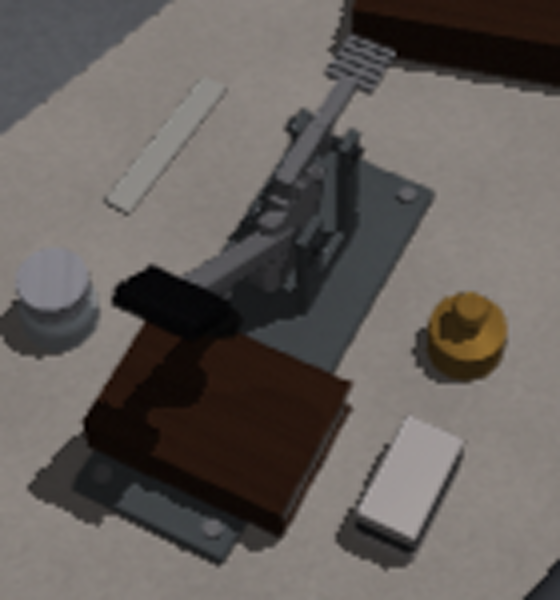

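The crops confirm that the smaller book lies under the arm. The tab is at crop (366,230), which is top (291.5,237.5), and at scene (340.3,205.8). The paddle is at top (365,215.8) and scene (293.7,265). The base's +x corners are at top (285.5,225.8) and (294.3,255).

```bash
cat > h.py <<'E'
from station import r,cams
import cv2,numpy as np
np.set_printoptions(precision=4,suppress=True)
def ray(n,p):
    c=cams.get_calibration(n);K=np.array(c["camera_matrix"])
    d=np.linalg.inv(K)@[*p,1]
    if n=="wrist":
        s=r.sense();T=np.eye(4);T[:3,:3]=s["ee_rot"];T[:3,3]=s["tcp_pos"];T=T@np.array(c["T_tool_cam"]);return T[:3,3],T[:3,:3]@d
    R=cv2.Rodrigues(np.array(c["rvec"],float))[0];return -R.T@np.array(c["tvec"]).ravel(),R.T@d
def plane(n,p,z):
    o,d=ray(n,p);return o+d*(z-o[2])/d[2]
def two(p,q):
    o1,d1=ray("top",p);o2,d2=ray("scene",q)
    t=np.linalg.lstsq(np.c_[d1,-d2],o2-o1,rcond=None)[0];a=o1+d1*t[0];b=o2+d2*t[1];return (a+b)/2,np.linalg.norm(a-b)
def info(tgt,yaw=None):
    s=r.sense();R=np.array(s["ee_rot"]);print("t",s["time_s"],"tcp",s["tcp_pos"],"in tool axes:",R.T@(np.array(tgt)-s["tcp_pos"]))
E
python3 - <<'E'
from h import *
print("tab",two((291.5,237.5),(340.3,205.8)),plane("top",(291.5,237.5),.144),plane("scene",(340.3,205.8),.144))
print("pad",two((365,215.8),(293.7,265)))
a=plane("top",(285.5,225.8),.012);b=plane("top",(294.3,255),.012)
# book top at z .048: corners
bk=[plane("top",(200+u/4,180+v/4),.048) for u,v in((531,93),(643,60),(690,215),(578,250))]
print("corners",a,b,np.linalg.norm(a-b),"book",np.mean(bk,0),np.linalg.norm(bk[0]-bk[1]),np.linalg.norm(bk[1]-bk[2]))
w=(a-b);w/=np.linalg.norm(w);print("yaw from end edge: x axis", w[1],-w[0], "or",-w[1],w[0])
t=plane("top",(291.5,237.5),.144);p=two((365,215.8),(293.7,265))[0];d=(t-p)[:2];print(np.degrees(np.arctan2(d[1],d[0])),np.linalg.norm(d))
R=np.array(r.sense()["ee_rot"]);print("tool y yaw",np.degrees(np.arctan2(R[1,1],R[0,1])))
print(cams.get_calibration("wrist")["T_tool_cam"])
E
```

```text
tab (array([0.5193, 0.0745, 0.1394]), np.float64(0.004526671906503383)) [0.5175 0.0727 0.144 ] [0.5231 0.0735 0.144 ]
pad (array([ 0.5837, -0.1532,  0.1973]), np.float64(0.007056725469425523))
corners [0.5632 0.0993 0.012 ] [0.4612 0.0689 0.012 ] 0.10641776989994506 book [ 0.5846 -0.1318  0.048 ] 0.09989636294177888 0.13836210269927116
yaw from end edge: x axis 0.28601134413832935 -0.9582262316510575 or -0.28601134413832935 0.9582262316510575
106.33717835932681 0.23542567840717715
tool y yaw -109.64899393565165
[[-0.0018 -0.9601 -0.2795  0.0755]
 [ 1.     -0.0018 -0.0004  0.0001]
 [-0.0001 -0.2795  0.9602 -0.1995]
 [ 0.      0.      0.      1.    ]]
```

The measurements agree with the spec: press +x axis at about 106.4° yaw, tab at about (0.519, 0.073, 0.144), tab to paddle 0.235 m against about 0.231 expected, and a 100 x 138 mm book. I'll move above the tab with the fingers closed.

```bash
python3 -m handwheel '[[[0,0,0,0.038,0.031,-0.004,0],[0,0,0,0.038,0.031,-0.004,0],[0,0,0,0.038,0.031,-0.004,0],[0,0,0,0.038,0.031,-0.004,0],[0,0,0,0.038,0.031,-0.004,0],[0,0,0,0.038,0.031,-0.004,0],[0,0,0,0.038,0.031,-0.004,0],[0,0,0,0.038,0.031,-0.004,0],[0,0,0,0.038,0.031,-0.004,0],[0,0,0,0.038,0.031,-0.004,0],[0,0,0,0.038,0.031,-0.004,0],[0,0,0,0.030,0.024,-0.004,0]]]' && python3 -m handwheel '[[[0,0,1.3,0,0,0,0],[0,0,1.3,0,0,0,0],[0,0,1.3,0,0,0,0],[0,0,1.3,0,0,0,0],[0,0,1.3,0,0,0,0],[0,0,1.3,0,0,0,0],[0,0,1.2,0,0,0,0],[0,0,0,0,0,0,0],[0,0,0,0,0,0,0]]]' && python3 - <<'E'
from h import *
info((.519,.073,.144)); cv2.imwrite("pics/w1.png",cams.capture("wrist")[:,:,::-1]); print(r.sense()["ee_rot"])
E
```

```text
time_s: 1.3
tcp_pos: [0.5098, 0.0918, 0.2329]
ee_rot: [[0.941, -0.337, -0.001], [-0.337, -0.941, -0.0], [-0.0, 0.0, -1.0]]
wrist_force: [0.6, 0.1, -0.5]
gripper_width: 0.025
gripper_force: 0.0
time_s: 2.2
tcp_pos: [0.5091, 0.0942, 0.2328]
ee_rot: [[0.284, -0.959, -0.001], [-0.959, -0.284, -0.0], [0.0, 0.001, -1.0]]
wrist_force: [0.2, -0.1, -0.4]
gripper_width: 0.005
gripper_force: 0.0
t 2.2 tcp [0.5091 0.0942 0.2328] in tool axes: [ 0.0232 -0.0035  0.0888]
[[ 0.2838 -0.9589 -0.0004]
 [-0.9589 -0.2838 -0.0001]
 [ 0.      0.0005 -1.    ]]
```

View pics/w1.png

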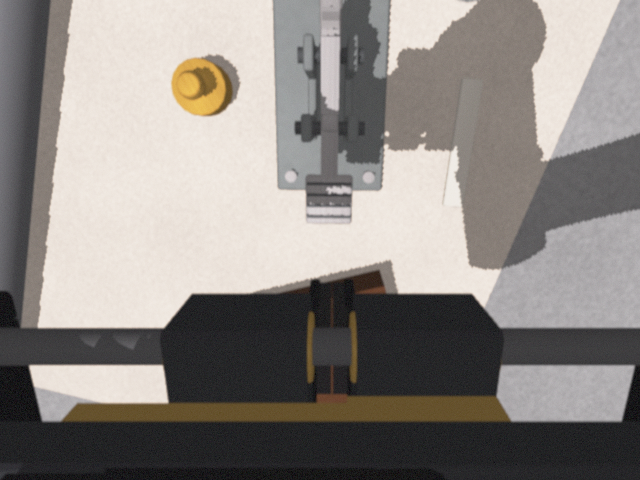

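The wrist view shows the press aligned with the tool: tab centred at (329,199), arm bar running straight up at column 330, and fingertips at (332,345).

```bash
python3 - <<'E'
from h import *
for p in((329,199),(329,176),(329,222)): print(plane("wrist",p,.144))
info(plane("wrist",(329,199),.144))
for p in ((330,10),(330,150)): print(plane("wrist",p,.13))
E
```

```text
[0.5161 0.0738 0.144 ]
[0.5208 0.0579 0.144 ]
[0.5113 0.0903 0.144 ]
t 2.25 tcp [0.5092 0.0943 0.2328] in tool axes: [ 0.0216 -0.0009  0.0888]
[ 0.5508 -0.047   0.13  ]
[0.5249 0.0412 0.13  ]
```

```bash
python3 -m handwheel '[[[0,0,0,0.009,0,0.035,0],[0,0,0,0.009,0,0.035,0],[0,0,0,0,0,0.01,0],[0,0,0,0,0,0.004,0],[0,0,0,0,0,0.004,0],[0,0,0,0,0,0.004,0],[0,0,0,0,0,0.004,0]]]' && python3 -m handwheel '[[[0,0,0,-0.001,0,0.003,0],[0,0,0,-0.001,0,0.003,0],[0,0,0,0,0,0.003,0],[0,0,0,0,0,0.002,0],[0,0,0,0,0,0,0],[0,0,0,0,0,0,0],[0,0,0,0,0,0,0]]]'
```

```text
time_s: 2.95
tcp_pos: [0.5151, 0.0776, 0.138]
ee_rot: [[0.282, -0.959, 0.002], [-0.959, -0.282, 0.001], [-0.0, -0.003, -1.0]]
wrist_force: [0.5, 0.6, -0.1]
gripper_width: 0.004
gripper_force: 0.0
time_s: 3.65
tcp_pos: [0.514, 0.0789, 0.1262]
ee_rot: [[0.282, -0.96, 0.0], [-0.96, -0.282, 0.0], [0.0, -0.0, -1.0]]
wrist_force: [-1.1, 0.5, -0.2]
gripper_width: 0.005
gripper_force: 0.0
```

```bash
python3 - <<'E'
from h import *
cv2.imwrite("pics/s2.png",cv2.resize(cams.capture("scene")[150:330,240:440,::-1],None,fx=3,fy=3,interpolation=2))
E
python3 -m handwheel '[[[0,0,0,0,0,0.002,0],[0,0,0,0,0,0.001,0]]]'
```

```text
time_s: 3.9
tcp_pos: [0.5137, 0.0789, 0.1229]
ee_rot: [[0.282, -0.96, -0.0], [-0.96, -0.282, 0.0], [-0.0, 0.0, -1.0]]
wrist_force: [0.0, -0.2, 1.1]
gripper_width: 0.004
gripper_force: 0.0
```

View pics/s2.png

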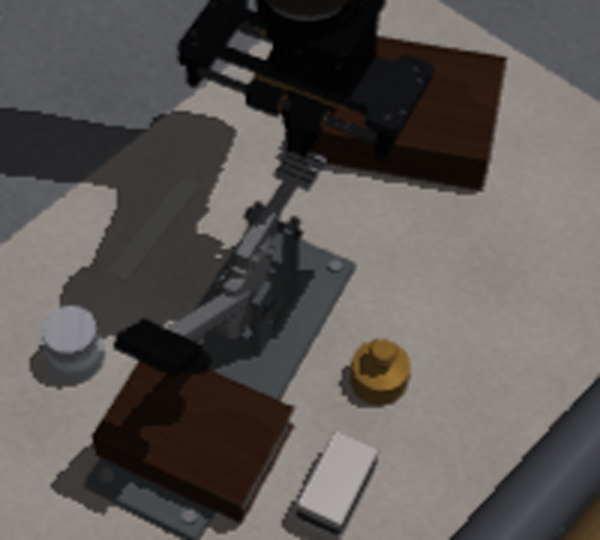

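The scene crop shows the fingers meeting the tab's far end, with the tab at crop (298,168). I can't tell from this whether it has gone down, so I'll check from above and in the wrist view.

```bash
python3 - <<'E'
from h import *
w=cams.capture("wrist")[120:420,180:480,::-1]; s=cams.capture("scene")[180:230,310:375,::-1]
cv2.imwrite("pics/m3.png",np.hstack([cv2.resize(w,(390,390),interpolation=2),cv2.resize(s,(400,390),interpolation=2)[:, :400]]))
c=cams.get_calibration("scene")
f=r.sense();u=np.array([-.282,.96,0])
for n,p in(("tcp",f["tcp_pos"]),("tab0",(.516,.074,.144)),("tab1",np.array([.516,.074,.124])+.006*u)): print(n,cv2.projectPoints(np.array([p],float),np.array(c["rvec"],float),np.array(c["tvec"],float),np.array(c["camera_matrix"]),None)[0].ravel())
print(f["wrist_force"],f["moment"])
E
```

```text
tcp [338.8068 207.5815]
tab0 [338.396  204.1736]
tab1 [339.2455 207.2482]
[ 0.1359  0.0816 -0.1861] [ 0.0759 -0.0133 -0.008 ]
```

View pics/m3.png

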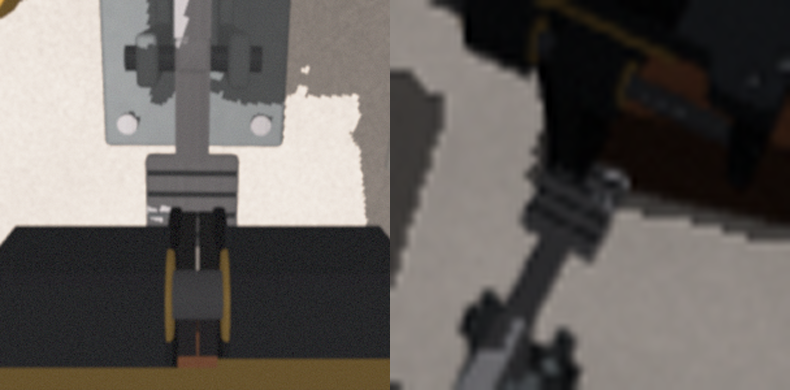

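```bash
python3 -m handwheel '[[[0,0,0,0,0,0.003,0]]]'; python3 -m handwheel '[[[0,0,0,0,0,0.003,0]]]';python3 -c "
from h import *
print(cams.get_calibration('wrist')['camera_matrix'])"
```

```text
time_s: 4.1
tcp_pos: [0.5141, 0.079, 0.1203]
ee_rot: [[0.282, -0.959, 0.001], [-0.959, -0.282, 0.0], [-0.0, -0.001, -1.0]]
wrist_force: [0.7, 0.5, 0.9]
gripper_width: 0.005
gripper_force: 0.0
time_s: 4.2
tcp_pos: [0.5138, 0.079, 0.1169]
ee_rot: [[0.282, -0.96, 0.0], [-0.96, -0.282, 0.0], [-0.0, -0.0, -1.0]]
wrist_force: [-0.5, -0.5, -0.4]
gripper_width: 0.006
gripper_force: 0.0
[[403.4574   0.     331.509 ]
 [  0.     403.4574 238.0449]
 [  0.       0.       1.    ]]
```

There is no force at TCP z = 0.117. Both views show the closed fingertips about 16–30 mm higher than the TCP point, so they haven't reached the tab yet. I'll go on down in small steps, watching the force.

```bash
for i in 1; do python3 -m handwheel '[[[0,0,0,0,0,0.003,0]]]'; python3 -m handwheel '[[[0,0,0,0,0,0.003,0]]]'; python3 -m handwheel '[[[0,0,0,0,0,0.003,0]]]'; python3 -m handwheel '[[[0,0,0,0,0,0.003,0]]]'; done | grep -E "tcp_pos|wrist"; python3 - <<'E'
from h import *
w=cams.capture("wrist")[120:420,180:480,::-1]; s=cams.capture("scene")[180:230,310:375,::-1]
cv2.imwrite("pics/m4.png",np.hstack([cv2.resize(w,(390,390),interpolation=2),cv2.resize(s,(400,390),interpolation=2)[:, :400]]))
E
```

```text
tcp_pos: [0.5137, 0.0789, 0.1137]
wrist_force: [0.2, 0.1, -0.1]
tcp_pos: [0.5137, 0.0789, 0.1107]
wrist_force: [0.2, -0.8, -0.4]
tcp_pos: [0.5138, 0.0789, 0.1077]
wrist_force: [-0.4, -0.3, 0.3]
tcp_pos: [0.514, 0.0793, 0.1053]
wrist_force: [-3.3, 3.6, 5.8]
```

View pics/m4.png

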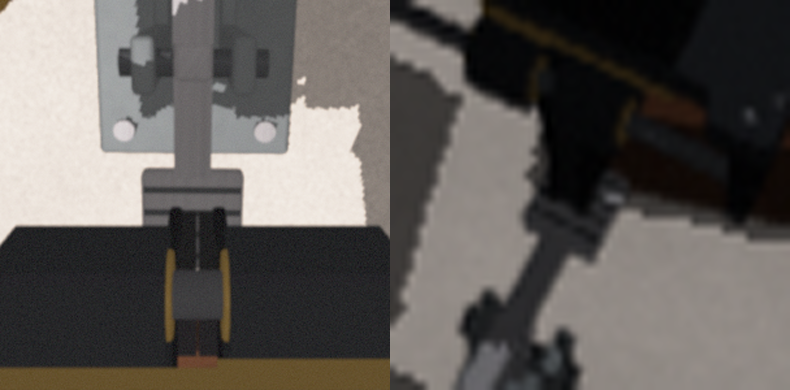

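Contact is made: 5.8 N, with the fingers over the tab's middle. In the wrist crop the tab's near edge is at row 170 and the finger front at row 210. The fingertip is therefore about 37 mm above the TCP. I'll press about 20 mm further, drifting outward with the tab.

```bash
(python3 -m handwheel '[[[0,0,0,-0.001,0,0.003,0],[0,0,0,-0.001,0,0.003,0]]]'; python3 -m handwheel '[[[0,0,0,-0.001,0,0.003,0],[0,0,0,-0.001,0,0.003,0]]]'; python3 -m handwheel '[[[0,0,0,-0.001,0,0.003,0]]]';python3 -m handwheel '[[[0,0,0,-0.001,0,0.002,0]]]';python3 -m handwheel '[[[0,0,0,0,0,0.001,0]]]' )| grep -E "time|tcp_pos|wrist"
```

```text
time_s: 4.9
tcp_pos: [0.5136, 0.0813, 0.0996]
wrist_force: [-2.0, 1.7, 5.1]
time_s: 5.1
tcp_pos: [0.513, 0.0831, 0.0934]
wrist_force: [-1.1, 1.7, 4.9]
time_s: 5.2
tcp_pos: [0.5128, 0.0838, 0.0902]
wrist_force: [-0.1, -0.1, 4.1]
time_s: 5.3
tcp_pos: [0.5125, 0.0845, 0.088]
wrist_force: [1.1, 0.1, 3.6]
time_s: 5.4
tcp_pos: [0.5127, 0.0844, 0.0876]
wrist_force: [-3.1, 1.1, 9.7]
```

The force rose to 9.7 N after about 19 mm of travel, so the tab is at its stop. I'll rise, move along the arm to above the paddle and check that the pawl stayed down.

```bash
python3 -m handwheel '[[[0,0,0,0,0,-0.02,0],[0,0,0,0,0,-0.045,0],[0,0,0,0,0,-0.045,0],[0,0,0,0,0,-0.015,0],[0,0,0,0.047,0,0,0],[0,0,0,0.047,0,0,0],[0,0,0,0.047,0,0,0],[0,0,0,0.047,0,0,0],[0,0,0,0.047,0,0,0],[0,0,0,0,0,0,0],[0,0,0,0,0,0,0]]]'; python3 - <<'E'
from h import *
w=cams.capture("wrist")[:,:,::-1]; s=cams.capture("scene")[175:315,250:390,::-1]
cv2.imwrite("pics/m5.png",np.hstack([cv2.resize(w[60:420,180:480],(375,450),interpolation=2),cv2.resize(s,(420,450),interpolation=2)]))
E
```

```text
time_s: 6.5
tcp_pos: [0.5776, -0.1419, 0.2103]
ee_rot: [[0.279, -0.96, -0.003], [-0.96, -0.279, 0.001], [-0.001, 0.003, -1.0]]
wrist_force: [0.3, 0.7, 0.4]
gripper_width: 0.007
gripper_force: 0.0
```

View pics/m5.png

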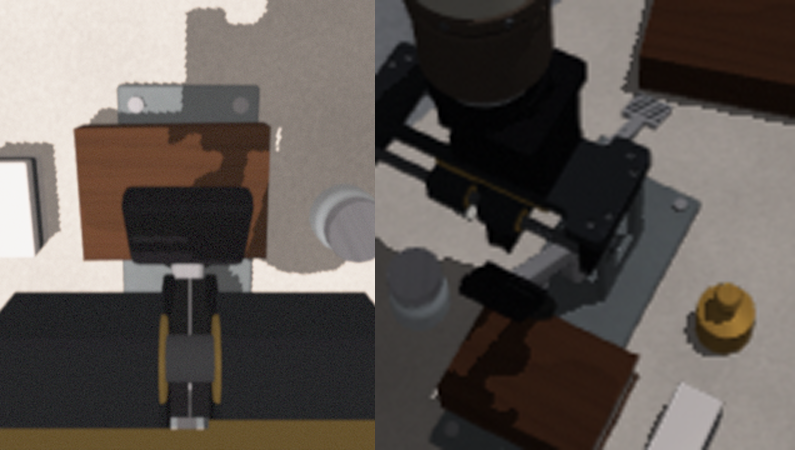

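The scene crop shows the tab lower than before, at scene (340,210) against (340,206), so the pawl stayed down. In the wrist crop the paddle (123–253, 187–262) lies just ahead of the fingers and is laterally centred. I'll descend and then follow the arc.

```bash
(python3 -m handwheel '[[[0,0,0,0.002,0,0.016,0],[0,0,0,0.002,0,0.016,0]]]'; python3 -m handwheel '[[[0,0,0,0,0,0.004,0],[0,0,0,0,0,0.004,0]]]'; python3 -m handwheel '[[[0,0,0,0.002,0,0.004,0],[0,0,0,0.003,0,0.004,0]]]'; python3 -m handwheel '[[[0,0,0,0.003,0,0.004,0],[0,0,0,0.003,0,0.004,0]]]')| grep -E "time|tcp_pos|wrist"
```

```text
time_s: 6.8
tcp_pos: [0.5796, -0.143, 0.1803]
wrist_force: [0.6, 0.3, 0.2]
time_s: 7.0
tcp_pos: [0.5794, -0.1436, 0.1721]
wrist_force: [-0.4, -0.7, 0.4]
time_s: 7.2
tcp_pos: [0.5814, -0.1488, 0.1653]
wrist_force: [-0.3, 3.0, 3.4]
time_s: 7.4
tcp_pos: [0.5832, -0.1554, 0.1568]
wrist_force: [-1.5, 1.7, 4.2]
```

```bash
(python3 -m handwheel '[[[0,0,0,0.004,0,0.005,0],[0,0,0,0.004,0,0.005,0],[0,0,0,0.003,0,0.005,0],[0,0,0,0.003,0,0.005,0],[0,0,0,0.003,0,0.005,0],[0,0,0,0.003,0,0.005,0]]]'; python3 -m handwheel '[[[0,0,0,0.003,0,0.005,0],[0,0,0,0.002,0,0.005,0],[0,0,0,0.002,0,0.005,0],[0,0,0,0.002,0,0.005,0],[0,0,0,0.002,0,0.005,0],[0,0,0,0.001,0,0.005,0]]]'; python3 -m handwheel '[[[0,0,0,0.001,0,0.005,0],[0,0,0,0.001,0,0.005,0],[0,0,0,0.001,0,0.005,0]]]')| grep -E "time|tcp_pos|wrist"
```

```text
time_s: 8.0
tcp_pos: [0.5883, -0.1742, 0.1253]
wrist_force: [-0.0, 4.2, 3.0]
time_s: 8.6
tcp_pos: [0.5914, -0.1864, 0.0957]
wrist_force: [-1.4, 1.9, 4.5]
time_s: 8.9
tcp_pos: [0.5923, -0.1896, 0.0809]
wrist_force: [-1.1, 0.2, 4.9]
```

```bash
(python3 -m handwheel '[[[0,0,0,0.001,0,0.005,0],[0,0,0,0.001,0,0.005,0],[0,0,0,0,0,0.005,0],[0,0,0,0,0,0.004,0]]]'; python3 -m handwheel '[[[0,0,0,0,0,0.003,0]]]'; python3 -m handwheel '[[[0,0,0,0,0,0.002,0]]]'; python3 -m handwheel '[[[0,0,0,0,0,0.001,0]]]')| grep -E "time|tcp_pos|wrist"
```

```text
time_s: 9.3
tcp_pos: [0.5932, -0.1914, 0.0618]
wrist_force: [-1.1, -2.2, 4.3]
time_s: 9.4
tcp_pos: [0.5933, -0.1912, 0.0588]
wrist_force: [-0.9, -2.8, 4.8]
time_s: 9.5
tcp_pos: [0.5934, -0.191, 0.057]
wrist_force: [-1.1, -2.8, 3.8]
time_s: 9.6
tcp_pos: [0.5934, -0.1909, 0.0561]
wrist_force: [-0.5, -3.5, 3.7]
```

Still only hinge friction, so the foot isn't on the book yet. I'll continue until the force rises.

```bash
(python3 -m handwheel '[[[0,0,0,0,0,0.002,0]]]'; python3 -m handwheel '[[[0,0,0,0,0,0.002,0]]]'; python3 -m handwheel '[[[0,0,0,0,0,0.001,0]]]')| grep -E "time|tcp_pos|wrist"
```

```text
time_s: 9.7
tcp_pos: [0.5935, -0.191, 0.0558]
wrist_force: [-4.2, 0.3, 18.3]
time_s: 9.8
tcp_pos: [0.5935, -0.191, 0.0557]
wrist_force: [-7.6, 1.7, 26.2]
time_s: 9.9
tcp_pos: [0.5935, -0.191, 0.0557]
wrist_force: [-7.8, 2.0, 26.2]
```

The force rose sharply to 26 N at z = 0.0557, against 0.056 predicted for the level arm, so the foot is on the book. I'll hold briefly, lift clear and check.

```bash
python3 -m handwheel '[[[0,0,0,0,0,0,0],[0,0,0,0,0,0,0],[0,0,0,0,0,0,0],[0,0,0,0,0,-0.008,0],[0,0,0,0,0,-0.02,0],[0,0,0,0,0,-0.04,0],[0,0,0,0,0,-0.045,0],[0,0,0,0,0,-0.045,0],[0,0,0,-0.03,0,0,0],[0,0,0,0,0,0,0],[0,0,0,0,0,0,0],[0,0,0,0,0,0,0]]]'; python3 - <<'E'
from h import *
w=cams.capture("wrist")[:,:,::-1]; s=cams.capture("scene")[175:315,250:390,::-1]
cv2.imwrite("pics/m6.png",np.hstack([cv2.resize(w[60:420,180:480],(375,450),interpolation=2),cv2.resize(s,(420,450),interpolation=2)]))
E
```

```text
time_s: 11.1
tcp_pos: [0.584, -0.1617, 0.2074]
ee_rot: [[0.282, -0.96, -0.003], [-0.96, -0.282, 0.001], [-0.001, 0.002, -1.0]]
wrist_force: [-0.2, -0.4, -0.3]
gripper_width: 0.006
gripper_force: 0.0
```

View pics/m6.png

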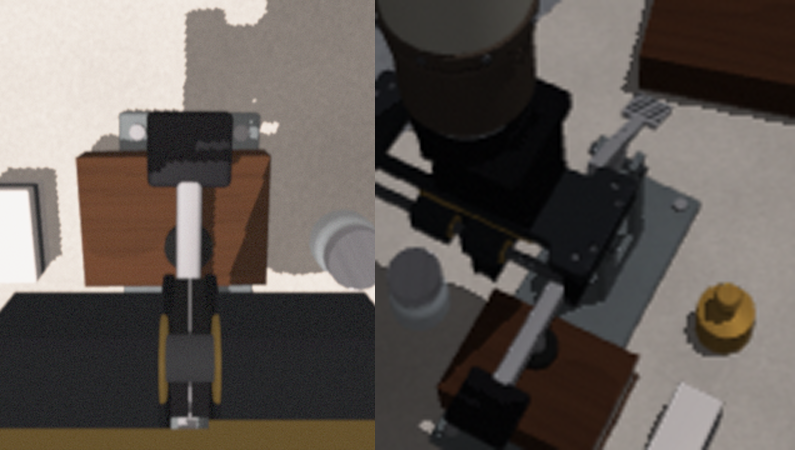

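The arm is level with its foot on the book: foot at scene crop (540,350), paddle at (487,405). The tab is still down at (645,112), the book hasn't moved and the gripper is clear.

```bash
python3 -c "
from station import r
print(r.finish_job())"
```

```text
the job is handed in; nothing more can be done
None
```

I pressed the pawl free, pushed the press's arm down until its foot rested on the book, moved the gripper clear, and handed the job in at about 11 s; the final pictures looked right, but no verdict came back.

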